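Load a sample tube into the tube scanner

TASK

Pull the tube scanner's drop-down front guard fully down, then take the red-capped sample tube from its bench rest and lower it, without dropping it, into the two V saddles under the read head, so that it lies level on its straight body in both notches with its cap out beyond the orange saddle. Let go of it, then push the guard back up until it is fully shut. Leave the blue-capped tube, the brown bottle, the jar and the tip box where they are.

Things in the scene. Friction and masses are not known exactly. Their poses are not given: they have to be found in the camera images.
- tube_red: The tube to load. Straight round ivory body 28 mm dia., 126 mm long, red cap (36 mm dia., 22 mm long) at one end, blunt 12 mm cone at the other; about 70 g. Origin on its axis, 56 mm from the cap's inner edge, 70 mm from the cone end of the body; own y axis points to the cap. Starts level, axis 52 mm above the table, on its bench rest.
- tube_red_cap (a point): Centre of the red cap, on the tube's axis, 67 mm from the tube's origin; same axes as the tube.
- tube_blue: Bystander, to be left alone. Straight round ivory body 28 mm dia., 126 mm long, blue cap (36 mm dia., 22 mm long) at one end, blunt 12 mm cone at the other; about 70 g. Origin on its axis, 56 mm from the cap's inner edge, 70 mm from the cone end of the body; own y axis points to the cap. Starts level, axis 52 mm above the table, on its bench rest.
- rest_red: Fixed grey bench rest on which the red-capped tube starts, along the rest's y: base 56 x 110 mm, 6 mm thick, with two V notches 8 mm thick at y = -38 and +38 mm (at most 43 mm wide, up to 51 mm high) and 68 mm clear between them for the fingers. Origin on the table under its centre. The blue-capped tube has one like it.
- seat (a point): Where the tube's origin belongs when seated: on the axis of a tube lying in both saddles, midway between them, 125 mm above the table. Axes are the scanner's: +x from its front (guard) to its back, +y along the tube towards the orange saddle and beyond it the cap. Shifted up to 14 mm to -y or 28 mm to +y the tube still rests on its straight body.
- saddle_orange (a point): The orange V saddle: 38 mm to +y of the seat, on the axis of a seated tube; its dark grey twin is 38 mm to -y. Both are 90-degree V notches, 8 mm thick, open upward, mouth 43 mm wide and level with this point; between them 68 mm is clear for the fingers, down to the cradle plate 48 mm above the table. Axes as the scanner's.
- head_edge (a point): Middle of the lower front edge of the read head that overhangs the saddles: 20 mm to +x of and 100 mm above the seat. From here the head reaches 75 mm to +x, 50 mm up, 160 mm to either side. A tool pointing straight down on the seat hits it: lean the tool 35 to 45 degrees, gripper body to -x (the guard side), fingertips forward and down.
- scanner: White tube scanner, fixed: base 320 mm wide, x -95 to +105 mm, 40 mm high; 275 mm high in all. Origin on the table, 125 mm straight below the seat; yaw varies. Columns at y = +-140 to 160 mm carry the head (x +20 to +95); in front of them low cheeks up to 99 mm high; low back wall at x = +91 mm, 100 mm high. Front (guard) side is -x, towards the robot.
- guard (a joint): Angle of the bottom-hinged front guard, rad: 0 = shut (upright), 1.25 = fully down (its stop, leaning towards the robot, not quite level). It has a stiff friction hinge, stays where it is left, and needs 2 to 4 N at the bar, along its arc.
- guard_hinge (a point): Middle of the guard's hinge line, which runs along the scanner's y: at x = -85 mm of the scanner, 45 mm above the table. Axes as the scanner's; it does not turn with the guard. The guard is a grey-blue panel 250 mm wide, 8 mm thick, reaching from the hinge to 80 mm from it.
- guard_bar (a point): Middle of the guard's steel pull bar: parallel to the hinge, 145 mm from it in the plane of the panel, 12 mm dia., 150 mm long, on two struts at y = +-70 mm, with a 59 mm open gap between bar and panel. At guard angle a it is at x = -145 sin a, z = +145 cos a mm from the hinge (scanner axes): 190 mm above the table when shut, 91 mm when fully down.
- reagent: Bystander: brown bottle with white cap, 60 mm diameter, 130 mm high; origin under its centre.
- jar: Bystander: white jar with orange lid, 60 mm diameter, 60 mm high; origin under its centre.
- tipbox: Bystander: blue pipette-tip box 80 x 115 x 45 mm with yellow tips; origin under its centre.
Things that resemble listed ones, but are neither listed nor needed, are in the scene too. Leave any black or purple look-alike of the tube_red alone.

How it is judged:
By the outcome, as a careful person would: the job done as asked, in the order asked, and still so for the second after the job is handed in, with the robot touching nothing.
It also fails if it takes over 67 s, if anything falls off the work surface, if the arm or the gripper's body presses on something with over 40 N, if the wrist force passes 120 N, or if a joint passes its speed limit or range.

ROBOT

A 6-joint arm with a two-finger parallel gripper is mounted at the origin on the work surface. World frame = base frame: x ahead of the robot, y to its left, z up, the work surface at z = 0. Lengths are in mm, angles in rad, forces in N, time in s.
With the tool pointing down it reaches from about 275 to 1000 mm from the base axis. Payload 8.4 kg.
Tool frame: the origin (TCP) lies between the finger pads, 19 mm behind the fingertips; this is the grasp point; z points along the fingers, y is the direction in which the jaws open and shut (so a half turn about z gives the same grasp; the last joint's range is limited). The gripper opens to 85 mm and grips with 20 to 120 N. Pads are 22 mm wide; open, the fingers measure 114 mm over their backs; the gripper's body (76 mm by 85 mm) begins 54 mm behind the grasp point. The pads swing forward as they close: fully open they stand 13 mm farther back than shut.
Start: joints at [-1.104, 0.353, 1.633, -0, 1.155, -0.002], TCP at [282.384, -557.573, 249.981] pointing down, gripper open.
Joint ranges: [-2.63, 2.63], [-0.92, 2.1], [0.06, 2.66], [-1.3, 4.44], [0, 2.69], [-3.02, 3.02]. Speed limits (rad/s): [2.22, 2.22, 2.79, 3.14, 3.14, 3.14].

INTERFACE

Orientations are given as [roll, pitch, yaw] about the fixed x, y, z axes, in that order (R = Rz(yaw) Ry(pitch) Rx(roll)).
In Python, from rig import readout, imaging, ticket gives the robot as it stands.
- The arm moves only by the tool step_arm, never from a script. Its argument "deltas" is a list of rows, each an object with "translation": the shift along the tool's x, y, z in cm, a list of three; "rot": the turn, a rotation vector about the tool's x, y, z in rad, a list of three. In form: [{"translation": [x, y, z], "rot": [rx, ry, rz]}, ...]. A call has 1 to 8 rows; each row is the pose to reach, as a shift and turn from the pose commanded when the call began, along the tool's axes at that moment; what a row does not reach only later rows make up. A row lasts 1/8 s, in which the tool goes at most 62.5 mm and 10.7 degrees, less where a joint would pass 70% of its speed; a pose out of reach is approached as far as the arm can. A call with a gripper value outside its range is refused whole. "grip" is the closure in counts, from 0 (fully open) to 255 (shut), set as the call begins (left out, the last holds). The fingers move at their own pace and stop on an object; "squeeze" is the grip in N (left out, the last holds). Time passes only in rows, so rows that repeat a pose let the fingers close. It gives the time, the measured TCP pose, the force and the opening at its end, in the units of the state.
- readout.sense(): the state, without advancing time (a new reading comes with each control period).
- imaging.grab_frame(name): name is "side" or "top" or "wrist"; returns a dict with "image" (480x640x3 uint8, red, green, blue), "camera_matrix" (3x3 intrinsics, pixels), "k1" (the pictures are not rectified: a ray, as slopes to the right and down, at radius r is drawn at 1 + k1 r^2 times it, then the intrinsics apply), "world_to_cam" (4x4, takes a point from world to camera coordinates). Camera axes: x right, y up, looking along -z (the intrinsics and any distortion apply to the point x, -y, -z); pixel columns grow to the right and rows downward; lengths in mm; the calibration is good to about 2 mm. A picture is of the moment at which its call begins. There is no depth.
- ticket.sign_off(): hands the job in, once; it reports no verdict.
The state is a dict: "clock": time; "qpos": joint angles; "qvel": joint speeds; "joint_efforts": joint torques, N m; "eef_pos": TCP position; "tcp_rot": TCP orientation; "contact_force": force on the tool from outside, world axes, zero at the start; "wrist_torque": the same for the moment, N m; "opening": opening from 0.0 (shut) to 1.0 (fully open).
Only numpy, scipy, OpenCV 4.12 (cv2) and the standard library are available. Lean on these libraries where they do the work, as an engineer would, in place of code of your own. Each camera call takes 0.05 s, during which the arm holds its last target.

## Working session

There is one attempt and no reset: what is moved stays moved. The work goes in short steps, Python scripts to look and compute and a tool call to move; the robot and the scene stay as the last step left them, time stands still between calls to the robot, and variables do not carry over. Pictures are saved under pics/ and viewed, and the job is handed in when it is done.

Besides the shell and the picture viewer there is one more tool, called after "Request:" as name([rows], argument=value, ...), one row to a line, values as JSON. step_arm: Moves the arm, as the interface text tells. Its arguments: {"type":"object","properties":{"deltas":{"type":"array","items":{"type":"object","properties":{"translation":{"type":"array","items":{"type":"number"}},"rot":{"type":"array","items":{"type":"number"}}}}},"grip":{"type":"number"},"squeeze":{"type":"number"}},"required":["deltas"]}

```bash
mkdir -p pics; ls; cat > h.py <<'E'
import numpy as np, cv2
from rig import readout, imaging, ticket
def grab(n,save=None):
    f=imaging.grab_frame(n)
    if save: cv2.imwrite('pics/'+save,f['image'][:,:,::-1])
    return f
E
python3 - <<'E'
from h import *
s=readout.sense()
for k in s: print(k,np.round(s[k],3))
for n in ['side','top','wrist']:
    f=grab(n,n+'0.png'); np.savez('pics/'+n+'0.npz',**f)
    print(n,f['camera_matrix'].tolist(),f['k1'],np.round(f['world_to_cam'],3).tolist())
E
```

```text
pics
clock 0.0
qpos [-1.104  0.354  1.634 -0.     1.155 -0.002]
qvel [ 0.     0.002 -0.001  0.001  0.002  0.   ]
joint_efforts [-2.0000e-03 -6.0525e+01 -3.4206e+01  0.0000e+00  1.0000e-02  0.0000e+00]
eef_pos [ 282.155 -557.167  249.231]
tcp_rot [-3.14   0.     0.469]
contact_force [-0.585  0.013  0.583]
wrist_torque [0.017 0.018 0.014]
opening 1.001
side [[549.7566072553832, 0.0, 325.6961565662522], [0.0, 549.7566072553832, 256.73540858283326], [0.0, 0.0, 1.0]] -0.010406857190904298 [[-0.962, -0.274, 0.013, 485.037], [0.205, -0.687, 0.697, -217.896], [-0.182, 0.673, 0.717, -1455.612], [0.0, 0.0, 0.0, 1.0]]
top [[509.1834690297877, 0.0, 316.98350465046286], [0.0, 509.1834690297877, 242.26066921776436], [0.0, 0.0, 1.0]] -0.14017756387699626 [[0.005, -1.0, 0.019, -26.426], [0.996, 0.007, 0.092, -525.066], [-0.093, 0.019, 0.996, -1220.475], [0.0, 0.0, 0.0, 1.0]]
wrist [[385.6779183085963, 0.0, 325.60208713526004], [0.0, 385.6779183085963, 240.61892661744952], [0.0, 0.0, 1.0]] -0.017038658999988427 [[0.451, -0.892, -0.002, -624.01], [0.859, 0.435, -0.271, 35.835], [0.243, 0.121, 0.963, -378.357], [0.0, 0.0, 0.0, 1.0]]
```

View pics/side0.png

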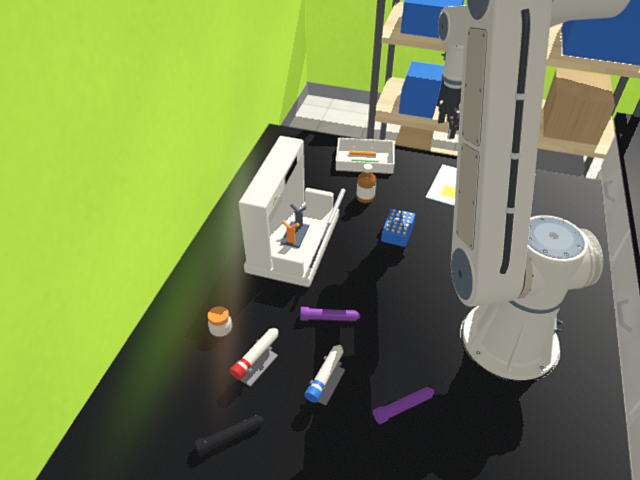

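View pics/top0.png

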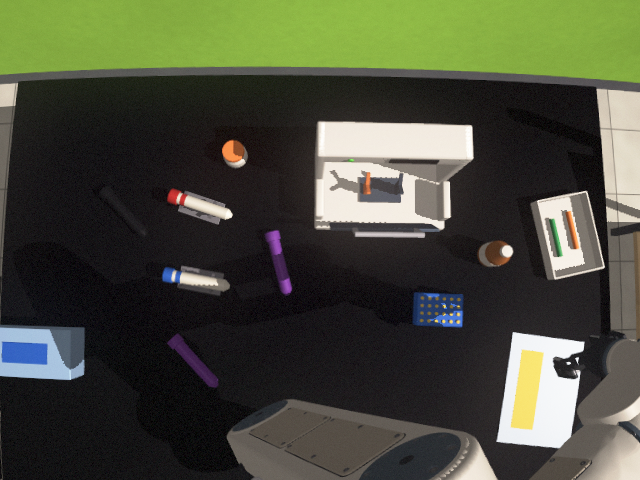

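View pics/wrist0.png

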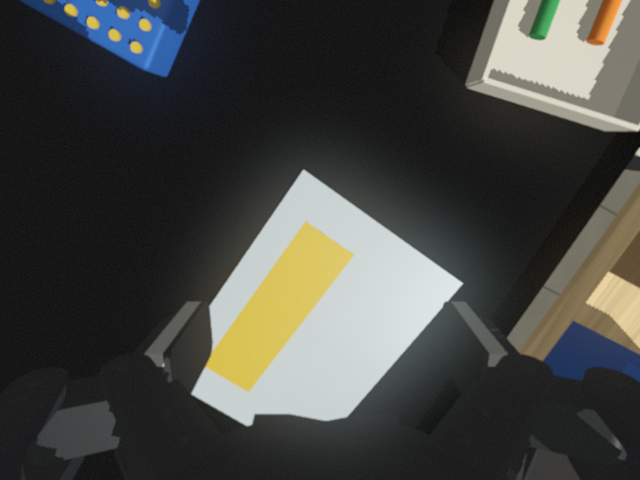

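The top view shows the candidates for the red tube: red-capped ivory (200,207), blue-capped ivory (197,280), black (122,210), and purple (279,262) and (193,361). The red-capped ivory one fits the description. The scanner is at (395,180), with the guard shut and its bar at (390,234).

```bash
cat >> h.py <<'E'
def ray(f,uv):
    uv=np.asarray(uv,float).reshape(-1,1,2)
    n=cv2.undistortPoints(uv,f['camera_matrix'],np.array([float(f['k1']),0,0,0])).reshape(-1,2)
    W=f['world_to_cam']; R=W[:3,:3]; c=-R.T@W[:3,3]
    d=np.c_[n[:,0],-n[:,1],-np.ones(len(n))]@R
    return c,d/np.linalg.norm(d,axis=1)[:,None]
def onz(f,uv,z):
    c,d=ray(f,uv); return c+d*((z-c[2])/d[:,2])[:,None]
def tri(f1,u1,f2,u2):
    c1,d1=ray(f1,u1);c2,d2=ray(f2,u2);d1=d1[0];d2=d2[0]
    A=np.c_[d1,-d2];t=np.linalg.lstsq(A,c2-c1,rcond=None)[0]
    p=c1+t[0]*d1;q=c2+t[1]*d2;return (p+q)/2,np.linalg.norm(p-q)
def proj(f,P):
    P=np.atleast_2d(P);W=f['world_to_cam'];C=P@W[:3,:3].T+W[:3,3]
    n=np.c_[C[:,0]/-C[:,2],-C[:,1]/-C[:,2]];r=(n**2).sum(1);n=n*(1+float(f['k1'])*r)[:,None]
    K=f['camera_matrix'];return n@K[:2,:2].T+K[:2,2]
E
python3 - <<'E'
from h import *
t=dict(np.load('pics/top0.npz'));s=dict(np.load('pics/side0.npz'))
def crop(f,x,y,w,h,k,n): cv2.imwrite('pics/'+n,cv2.resize(f['image'][y:y+h,x:x+w,::-1],None,fx=k,fy=k,interpolation=cv2.INTER_CUBIC))
crop(t,150,110,340,150,2.3,'c_top.png')
crop(s,215,130,140,260,2.3,'c_side.png')
for n,f in(('top',t),('side',s)):
    hsv=cv2.cvtColor(f['image'],cv2.COLOR_RGB2HSV)
    m=(((hsv[...,0]<4)|(hsv[...,0]>174))&(hsv[...,1]>150)&(hsv[...,2]>90)).astype(np.uint8)
    k,_,st,ce=cv2.connectedComponentsWithStats(m)
    print(n,[(st[i].tolist(),ce[i].round(1).tolist()) for i in range(1,k) if st[i,4]>20])
    m=((abs(hsv[...,0].astype(int)-9)<5)&(hsv[...,1]>150)&(hsv[...,2]>110)).astype(np.uint8)
    k,_,st,ce=cv2.connectedComponentsWithStats(m)
    print('orange',[(st[i].tolist(),ce[i].round(1).tolist()) for i in range(1,k) if st[i,4]>20])
E
```

```text
top [([167, 189, 14, 16, 131], [172.6, 195.8]), ([180, 193, 7, 13, 49], [182.4, 198.9])]
orange [([222, 140, 22, 22, 378], [232.6, 150.6]), ([365, 173, 5, 21, 74], [367.3, 183.9]), ([566, 212, 12, 37, 141], [571.3, 229.1]), ([496, 258, 14, 7, 66], [502.0, 260.6])]
side [([240, 358, 10, 10, 36], [244.9, 361.8]), ([230, 363, 16, 17, 174], [237.3, 371.0])]
orange [([363, 179, 8, 9, 23], [366.0, 184.7]), ([212, 320, 15, 5, 22], [220.0, 322.6])]
```

View pics/c_top.png

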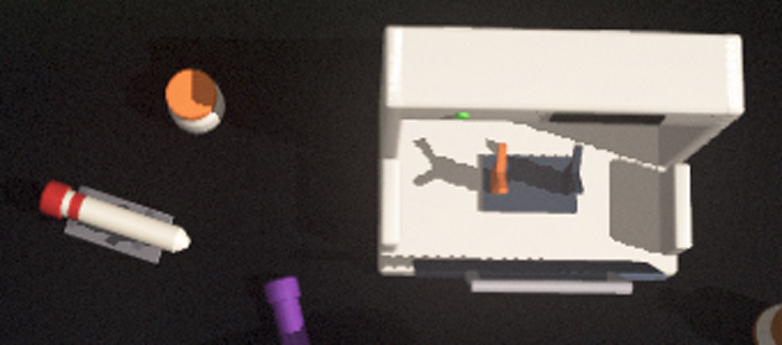

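View pics/c_side.png

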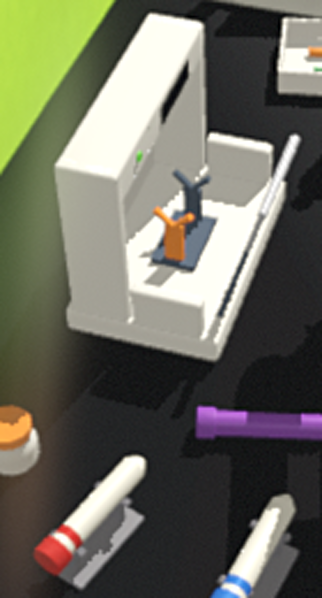

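```bash
python3 - <<'E'
from h import *
t=dict(np.load('pics/top0.npz'));s=dict(np.load('pics/side0.npz'))
def crop(f,x,y,w,h,k,n): cv2.imwrite('pics/'+n,cv2.resize(f['image'][y:y+h,x:x+w,::-1],None,fx=k,fy=k,interpolation=cv2.INTER_NEAREST))
crop(t,310,115,170,130,4.7,'d_top.png')
crop(s,235,130,125,160,3.7,'d_side.png')
# red tube silhouette
for n,f,box in(('top',t,(160,180,245,230)),('side',s,(225,320,290,385))):
    hsv=cv2.cvtColor(f['image'],cv2.COLOR_RGB2HSV).astype(int);im=f['image'].astype(int)
    red=((hsv[...,0]<6)|(hsv[...,0]>170))&(hsv[...,1]>130)&(hsv[...,2]>60)
    iv=(im[...,0]>im[...,2]+12)&(im[...,0]>140)
    m=(red|iv); z=np.zeros_like(m);x0,y0,x1,y1=box;z[y0:y1,x0:x1]=m[y0:y1,x0:x1]
    k,l,st,ce=cv2.connectedComponentsWithStats(cv2.morphologyEx(z.astype(np.uint8),cv2.MORPH_CLOSE,np.ones((3,3))))
    i=1+np.argmax(st[1:,4]);ys,xs=np.where(l==i);P=np.c_[xs,ys].astype(float)
    c=P.mean(0);u=np.linalg.svd(P-c,full_matrices=False)[2][0];a=(P-c)@u
    e=[c+u*(a.min()-.5),c+u*(a.max()+.5)];print(n,st[i],e)
    w=[onz(f,p,52)[0] for p in e];print(np.round(w,1),np.linalg.norm(w[0]-w[1]))
E
```

```text
top [167 188  66  32 772] [array([167.22004579, 193.74977801]), array([232.30585438, 215.65865436])]
[[638.7 342.1  52. ]
 [585.6 181.2  52. ]] 169.44236551857196
side [230 328  48  52 745] [array([276.82003601, 328.152713  ]), array([232.36294205, 376.24309454])]
[[584.9 176.3  52. ]
 [638.9 340.   52. ]] 172.3682473587184
```

View pics/d_top.png

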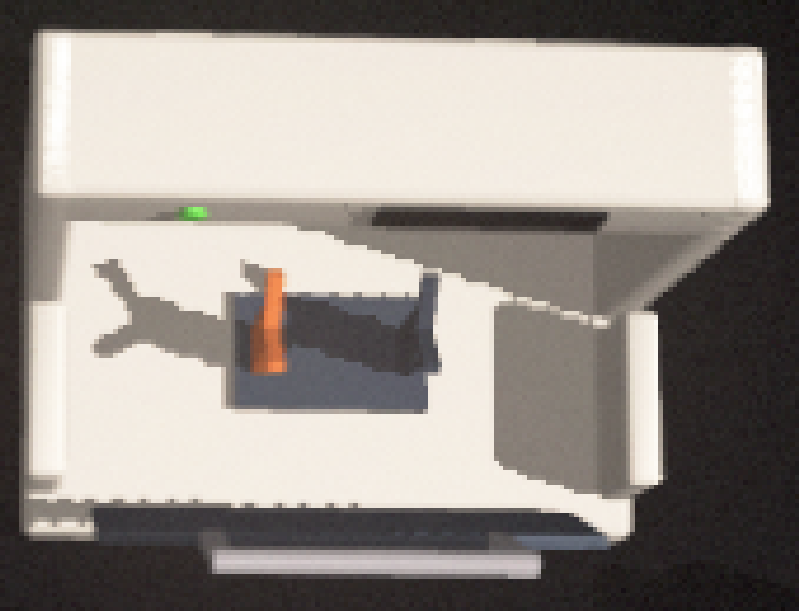

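View pics/d_side.png

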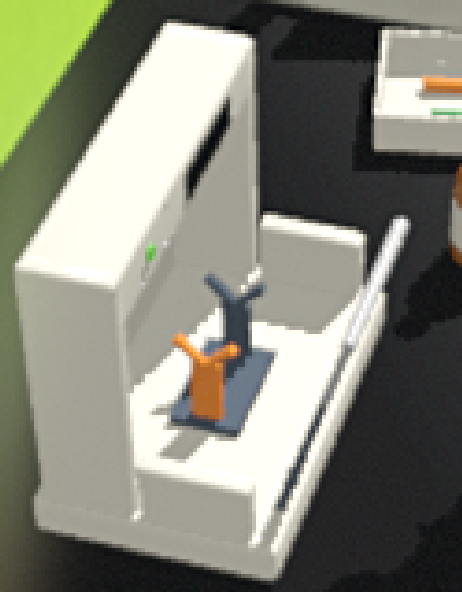

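```bash
python3 - <<'E'
from h import *
t=dict(np.load('pics/top0.npz'));s=dict(np.load('pics/side0.npz'))
T=lambda x,y:(310+x/4.7-.4,115+y/4.7-.4); S=lambda x,y:(235+x/3.7-.4,130+y/3.7-.4)
for n,a,b in[('bar+y',T(212,562),S(348,345)),('bar-y',T(540,567),S(404,222)),('head fr +y',T(38,197),S(118,287)),('head fr -y',T(768,208),S(252,37)),('head bk +y',T(38,30),S(18,265)),('head bk -y',T(765,48),S(166,22)),('orange tip bk',T(274,270),S(180,340)),('orange front',T(270,370),S(236,350))]:
    p,e=tri(t,a,s,b);print(n,p.round(1),round(e,1))
for n,a,z in [('bar+y',T(212,560),190),('bar-y',T(540,565),190),('hf+',T(38,197),275),('hf-',T(768,208),275),('hb+',T(38,30),275),('hb-',T(765,48),275),('or bk',T(274,270),125),('gr bk',T(430,273),125),('or fr',T(270,371),125),('base fl',T(24,537),40),('base fr',T(632,536),40)]:
    print(n,onz(t,a,z)[0].round(1))
E
```

```text
bar+y [ 527.5 -100.5  189.4] 0.4
bar-y [ 525.5 -251.4  188. ] 2.3
head fr +y [671.3 -19.5 276.5] 3.2
head fr -y [ 673.6 -334.4  275.7] 0.6
head bk +y [744.2 -19.1 278.8] 2.9
head bk -y [ 746.1 -336.6  274.1] 0.4
orange tip bk [ 675.4 -137.9  124.2] 5.8
orange front [ 626.7 -134.8  128.6] 2.3
bar+y [ 528.5 -100.4  190. ]
bar-y [ 527.4 -250.8  190. ]
hf+ [673.3 -19.2 275. ]
hf- [ 674.1 -334.6  275. ]
hb+ [747.  -18.9 275. ]
hb- [ 746.  -336.3  275. ]
or bk [ 678.2 -137.3  125. ]
gr bk [ 677.8 -214.1  125. ]
or fr [ 628.1 -135.   125. ]
base fl [556.3 -17.4  40. ]
base fr [ 559.4 -335.    40. ]
```

```bash
cat >> h.py <<'E'
import json,os
from scipy.spatial.transform import Rotation as Ro
def cmd():
    if os.path.exists('cmd.json'):
        d=json.load(open('cmd.json'));return np.array(d['p']),Ro.from_euler('xyz',d['r'])
    return np.array([282.384,-557.573,249.981]),Ro.from_euler('xyz',[np.pi,0,0.469])
def tool(lean_deg,yaw=np.pi/2):   # lean>0: fingertips forward (+x), body to -x for yaw=pi/2
    return Ro.from_euler('xyz',[np.pi,0,yaw])*Ro.from_rotvec([-np.radians(lean_deg),0,0])
def plan(wps,save=True):
    """wps: list of (pos mm, Rotation) -> rows in tool axes, cm / rad"""
    p0,R0=cmd();rows=[]
    for p,R in wps:
        t=(R0.inv().apply(np.array(p)-p0)/10).round(2);r=(R0.inv()*R).as_rotvec().round(3)
        rows.append({"translation":t.tolist(),"rot":r.tolist()})
    print(json.dumps(rows))
    if save:
        l=rows[-1];p=p0+R0.apply(np.array(l['translation'])*10);R=R0*Ro.from_rotvec(l['rot'])
        json.dump({'p':p.tolist(),'r':R.as_euler('xyz').tolist()},open('cmd.json','w'))
def lin(p,R,n,hold=0):
    p0,R0=cmd();d=(R0.inv()*R).as_rotvec()
    return [(p0+(np.array(p)-p0)*k/n,R0*Ro.from_rotvec(d*k/n)) for k in range(1,n+1)]+[(p,R)]*hold
E
python3 - <<'E'
from h import *
w=dict(np.load('pics/wrist0.npz'))
W=w['world_to_cam'];c=-W[:3,:3].T@W[:3,3];p,R=cmd();print('cam in tool',R.inv().apply(c-p).round(0))
plan(lin([528,-176,245],tool(0),8))
E
```

```text
cam in tool [  68.   -0. -123.]
[{"translation": [4.89, -2.87, 0.06], "rot": [0.0, 0.0, -0.138]}, {"translation": [9.79, -5.73, 0.12], "rot": [-0.0, 0.0, -0.275]}, {"translation": [14.68, -8.6, 0.19], "rot": [-0.0, 0.0, -0.413]}, {"translation": [19.58, -11.47, 0.25], "rot": [0.0, 0.0, -0.551]}, {"translation": [24.47, -14.33, 0.31], "rot": [0.0, 0.0, -0.689]}, {"translation": [29.37, -17.2, 0.37], "rot": [-0.0, 0.0, -0.826]}, {"translation": [34.26, -20.07, 0.44], "rot": [-0.0, 0.0, -0.964]}, {"translation": [39.16, -22.94, 0.5], "rot": [-0.0, 0.0, -1.102]}]
```

Request:
step_arm([
  {"translation": [4.9, -2.9, 0.1], "rot": [0, 0, -0.138]},
  {"translation": [9.8, -5.7, 0.1], "rot": [0, 0, -0.275]},
  {"translation": [14.7, -8.6, 0.2], "rot": [0, 0, -0.413]},
  {"translation": [19.6, -11.5, 0.25], "rot": [0, 0, -0.551]},
  {"translation": [24.5, -14.3, 0.3], "rot": [0, 0, -0.689]},
  {"translation": [29.4, -17.2, 0.4], "rot": [0, 0, -0.826]},
  {"translation": [34.3, -20.1, 0.45], "rot": [0, 0, -0.964]},
  {"translation": [39.16, -22.94, 0.5], "rot": [0, 0, -1.102]},
], grip=130)

```text
clock: 1.15
eef_pos: [528.8, -174.3, 244.9]
tcp_rot: [3.142, 0.0, 1.575]
contact_force: [0.5, -0.8, 0.2]
opening: 0.491
```

```bash
python3 - <<'E'
from h import *
f=grab('wrist','w1.png');np.savez('pics/w1.npz',**f)
s=readout.sense();print(s['clock'],np.round(s['eef_pos'],1),np.round(s['tcp_rot'],3),s['opening'],np.round(s['qpos'],3),np.round(s['contact_force'],1))
E
```

```text
1.2 [ 531.9 -169.5  245. ] [ 3.139e+00 -3.000e-03  1.584e+00] 0.48875407975958846 [-0.313  0.254  1.784  0.004  1.102 -0.328] [2.3 3.9 1. ]
```

View pics/w1.png

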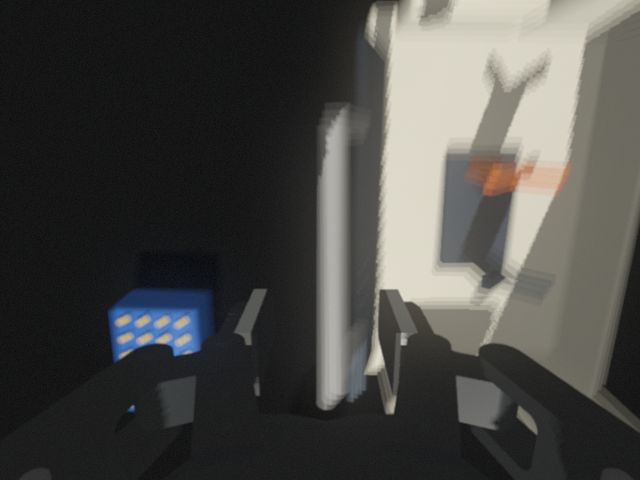

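Request:
step_arm([
  {"translation": [0, 0, 0], "rot": [0, 0, 0]},
  {"translation": [0, 0, 0], "rot": [0, 0, 0]},
  {"translation": [0, 0, 0], "rot": [0, 0, 0]},
])

```text
clock: 1.58
eef_pos: [527.4, -177.1, 244.9]
tcp_rot: [-3.141, 0.0, 1.569]
contact_force: [-0.3, -0.5, 0.5]
opening: 0.49
```

```bash
python3 - <<'E'
from h import *
f=grab('wrist','w2.png');np.savez('pics/w2.npz',**f)
s=readout.sense();print(s['clock'],np.round(s['eef_pos'],1),np.round(s['tcp_rot'],3),np.round(s['contact_force'],1))
E
```

```text
1.625 [ 527.5 -177.   245. ] [-3.142  0.     1.569] [ 0.2 -0.5 -0.3]
```

View pics/w2.png

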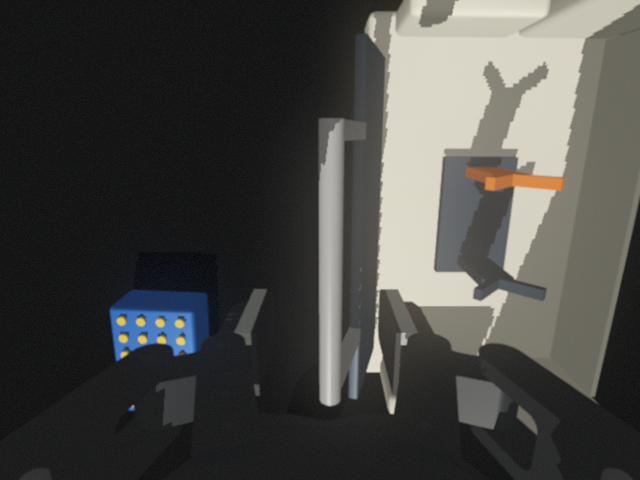

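```bash
python3 - <<'E'
from h import *
f=dict(np.load('pics/w2.npz'));t=dict(np.load('pics/top0.npz'));s=dict(np.load('pics/side0.npz'))
T=lambda x,y:(310+x/4.7-.4,115+y/4.7-.4); S=lambda x,y:(235+x/3.7-.4,130+y/3.7-.4)
for z in(184,190): print(z,onz(f,[(331.5,122),(330,400)],z).round(1))
for a,b in((T(212,562),(331.5,121)),(T(540,567),(330,403))): print(tri(t,a,f,b))
for a,b in((S(348,345),(331.5,121)),(S(404,222),(330,403))): print(tri(s,a,f,b))
print(onz(f,[(486,183),(563,184),(475,293),(545,293)],125).round(1))
E
```

```text
184 [[ 529.5 -104.2  184. ]
 [ 528.9 -253.8  184. ]]
190 [[ 529.4 -104.4  190. ]
 [ 528.9 -249.   190. ]]
(array([ 530.08106033, -103.02282148,  164.87502854]), np.float64(0.7767289990551098))
(array([ 527.72112087, -251.12679159,  189.39936304]), np.float64(2.3596584973463783))
(array([ 528.88312655, -103.9983143 ,  186.02365792]), np.float64(1.2442668242856887))
(array([ 527.83917656, -260.87097913,  179.10612911]), np.float64(2.9659180835135883))
[[ 627.8 -139.6  125. ]
 [ 676.9 -140.2  125. ]
 [ 628.5 -214.5  125. ]
 [ 676.7 -214.7  125. ]]
```

```bash
python3 - <<'E'
from h import *
plan(lin([529,-177,183],tool(0),3,2))
plan([([529,-177,183],tool(0))]*4)
H=np.array([568,-177,45.])
A=np.linspace(.272,.78,7)[1:]
arc=lambda a:H+np.array([-145*np.sin(a),0,145*np.cos(a)-1.5])
plan([(arc(a),tool(0)) for a in np.r_[A,.78,.78]])
A=np.linspace(.78,1.27,7)[1:]
plan([(arc(a),tool(0)) for a in np.r_[A,1.27,1.27]])
E
```

```text
[{"translation": [-0.04, 0.03, 2.07], "rot": [0.0, 0.0, 0.0]}, {"translation": [-0.07, 0.07, 4.13], "rot": [0.0, 0.0, 0.0]}, {"translation": [-0.11, 0.1, 6.2], "rot": [0.0, 0.0, 0.0]}, {"translation": [-0.11, 0.1, 6.2], "rot": [0.0, 0.0, 0.0]}, {"translation": [-0.11, 0.1, 6.2], "rot": [0.0, 0.0, 0.0]}]
[{"translation": [0.0, -0.0, -0.0], "rot": [-0.0, -0.0, 0.0]}, {"translation": [0.0, -0.0, -0.0], "rot": [-0.0, -0.0, 0.0]}, {"translation": [0.0, -0.0, -0.0], "rot": [-0.0, -0.0, 0.0]}, {"translation": [0.0, -0.0, -0.0], "rot": [-0.0, -0.0, 0.0]}]
[{"translation": [0.0, -1.16, 0.36], "rot": [-0.0, -0.0, 0.0]}, {"translation": [0.0, -2.29, 0.84], "rot": [-0.0, -0.0, 0.0]}, {"translation": [0.0, -3.38, 1.41], "rot": [-0.0, -0.0, 0.0]}, {"translation": [0.01, -4.42, 2.07], "rot": [-0.0, -0.0, 0.0]}, {"translation": [0.01, -5.39, 2.81], "rot": [-0.0, -0.0, 0.0]}, {"translation": [0.01, -6.3, 3.64], "rot": [-0.0, -0.0, 0.0]}, {"translation": [0.01, -6.3, 3.64], "rot": [-0.0, -0.0, 0.0]}, {"translation": [0.01, -6.3, 3.64], "rot": [-0.0, -0.0, 0.0]}]
[{"translation": [-0.0, -0.81, 0.87], "rot": [-0.0, -0.0, 0.0]}, {"translation": [-0.0, -1.54, 1.8], "rot": [-0.0, -0.0, 0.0]}, {"translation": [-0.0, -2.19, 2.78], "rot": [-0.0, -0.0, 0.0]}, {"translation": [-0.0, -2.77, 3.82], "rot": [-0.0, -0.0, 0.0]}, {"translation": [-0.0, -3.25, 4.9], "rot": [-0.0, -0.0, 0.0]}, {"translation": [-0.0, -3.65, 6.01], "rot": [-0.0, -0.0, 0.0]}, {"translation": [-0.0, -3.65, 6.01], "rot": [-0.0, -0.0, 0.0]}, {"translation": [-0.0, -3.65, 6.01], "rot": [-0.0, -0.0, 0.0]}]
```

Request:
step_arm([
  {"translation": [-0.1, 0.0, 2.1], "rot": [0, 0, 0]},
  {"translation": [-0.1, 0.1, 4.1], "rot": [0, 0, 0]},
  {"translation": [-0.11, 0.1, 6.2], "rot": [0, 0, 0]},
  {"translation": [-0.11, 0.1, 6.2], "rot": [0, 0, 0]},
  {"translation": [-0.11, 0.1, 6.2], "rot": [0, 0, 0]},
])

```text
clock: 2.25
eef_pos: [529.3, -177.7, 183.7]
tcp_rot: [3.141, 0.0, 1.57]
contact_force: [-0.6, -0.3, 0.5]
opening: 0.491
```

Request:
step_arm([
  {"translation": [0, 0, 0], "rot": [0, 0, 0]},
  {"translation": [0, 0, 0], "rot": [0, 0, 0]},
  {"translation": [0, 0, 0], "rot": [0, 0, 0]},
  {"translation": [0, 0, 0], "rot": [0, 0, 0]},
], grip=255, squeeze=25)

```text
clock: 2.75
eef_pos: [529.5, -177.3, 183.8]
tcp_rot: [3.14, 0.001, 1.571]
contact_force: [-1.4, -0.7, 6.5]
opening: 0.133
```

Request:
step_arm([
  {"translation": [0.0, -1.16, 0.36], "rot": [0, 0, 0]},
  {"translation": [0.0, -2.29, 0.84], "rot": [0, 0, 0]},
  {"translation": [0.0, -3.38, 1.41], "rot": [0, 0, 0]},
  {"translation": [0, -4.42, 2.07], "rot": [0, 0, 0]},
  {"translation": [0, -5.39, 2.81], "rot": [0, 0, 0]},
  {"translation": [0.01, -6.3, 3.64], "rot": [0, 0, 0]},
  {"translation": [0.01, -6.3, 3.64], "rot": [0, 0, 0]},
])

```text
clock: 3.62
eef_pos: [464.8, -177.0, 145.4]
tcp_rot: [-3.14, -0.0, 1.571]
contact_force: [2.5, -1.5, -4.1]
opening: 0.126
```

Request:
step_arm([
  {"translation": [0, -0.81, 0.87], "rot": [0, 0, 0]},
  {"translation": [0, -1.54, 1.8], "rot": [0, 0, 0]},
  {"translation": [0, -2.19, 2.78], "rot": [0, 0, 0]},
  {"translation": [0, -2.77, 3.82], "rot": [0, 0, 0]},
  {"translation": [0, -3.25, 4.9], "rot": [0, 0, 0]},
  {"translation": [0, -3.65, 6.01], "rot": [0, 0, 0]},
  {"translation": [0, -3.65, 6.01], "rot": [0, 0, 0]},
  {"translation": [0, -3.65, 6.01], "rot": [0, 0, 0]},
])

```text
clock: 4.62
eef_pos: [432.2, -177.9, 87.2]
tcp_rot: [3.136, 0.002, 1.571]
contact_force: [8.3, 0.5, 7.4]
opening: 0.133
```

```bash
python3 - <<'E'
from h import *
f=grab('side','s3.png');np.savez('pics/s3.npz',**f)
cv2.imwrite('pics/s3c.png',cv2.resize(f['image'][130:300,235:400,::-1],None,fx=3.5,fy=3.5))
s=readout.sense();print(s['clock'],np.round(s['eef_pos'],1),np.round(s['contact_force'],1),s['opening'])
E
```

```text
4.675 [ 432.2 -177.9   87.2] [ 9.5 -0.9  8. ] 0.12715039411627496
```

View pics/s3c.png

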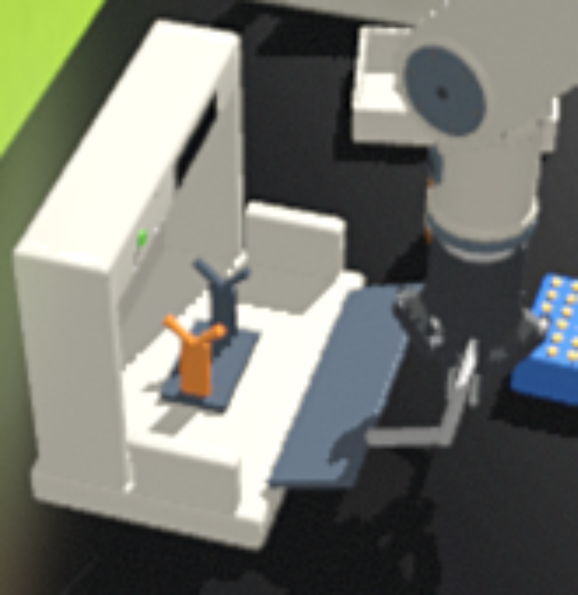

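```bash
python3 - <<'E'
from h import *
p,R=cmd()
plan([(p,R)]*2+lin([425,-177,230],tool(0),3)[0:3])
yaw=np.arctan2(.949,.314);print(yaw)
plan(lin([612,262,200],tool(0,yaw),9)[1:] )
E
```

```text
[{"translation": [0.0, 0.0, 0.0], "rot": [0.0, 0.0, 0.0]}, {"translation": [0.0, 0.0, 0.0], "rot": [0.0, 0.0, 0.0]}, {"translation": [-0.0, -0.15, -4.78], "rot": [0.0, -0.0, 0.0]}, {"translation": [-0.0, -0.3, -9.57], "rot": [0.0, -0.0, 0.0]}, {"translation": [-0.0, -0.45, -14.35], "rot": [-0.0, -0.0, 0.0]}]
1.2512602578640741
[{"translation": [9.75, 4.16, 0.67], "rot": [-0.0, -0.0, 0.071]}, {"translation": [14.63, 6.24, 1.0], "rot": [0.0, -0.0, 0.107]}, {"translation": [19.51, 8.31, 1.33], "rot": [0.0, -0.0, 0.142]}, {"translation": [24.38, 10.39, 1.67], "rot": [0.0, -0.0, 0.178]}, {"translation": [29.26, 12.47, 2.0], "rot": [0.0, -0.0, 0.213]}, {"translation": [34.14, 14.55, 2.33], "rot": [0.0, -0.0, 0.249]}, {"translation": [39.02, 16.63, 2.66], "rot": [0.0, -0.0, 0.284]}, {"translation": [43.89, 18.71, 3.0], "rot": [0.0, -0.0, 0.32]}]
```

Request:
step_arm([
  {"translation": [0, 0, 0], "rot": [0, 0, 0]},
  {"translation": [0, 0, 0], "rot": [0, 0, 0]},
  {"translation": [0, -0.15, -4.8], "rot": [0, 0, 0]},
  {"translation": [0, -0.3, -9.6], "rot": [0, 0, 0]},
  {"translation": [0, -0.45, -14.35], "rot": [0, 0, 0]},
], grip=130)

```text
clock: 5.3
eef_pos: [423.8, -176.6, 230.7]
tcp_rot: [-3.139, -0.001, 1.571]
contact_force: [0.3, -1.2, -1.2]
opening: 0.487
```

Request:
step_arm([
  {"translation": [5.5, 2.3, 0.3], "rot": [0, 0, 0.04]},
  {"translation": [11, 4.7, 0.8], "rot": [0, 0, 0.08]},
  {"translation": [17, 7.2, 1.2], "rot": [0, 0, 0.13]},
  {"translation": [23, 9.8, 1.6], "rot": [0, 0, 0.17]},
  {"translation": [29, 12.4, 2.0], "rot": [0, 0, 0.213]},
  {"translation": [34.5, 14.7, 2.3], "rot": [0, 0, 0.25]},
  {"translation": [39.8, 17, 2.7], "rot": [0, 0, 0.29]},
  {"translation": [43.89, 18.71, 3.0], "rot": [0, 0, 0.32]},
], grip=60)

```text
clock: 6.3
eef_pos: [611.9, 264.0, 198.5]
tcp_rot: [-3.14, 0.002, 1.251]
contact_force: [0.5, -0.2, 0.2]
opening: 0.764
```

Request:
step_arm([
  {"translation": [0, 0, 0], "rot": [0, 0, 0]},
  {"translation": [0, 0, 0], "rot": [0, 0, 0]},
  {"translation": [0, 0, 0], "rot": [0, 0, 0]},
])

```text
clock: 6.68
eef_pos: [611.6, 260.5, 199.8]
tcp_rot: [-3.141, 0.001, 1.25]
contact_force: [-0.1, -0.6, 1.1]
opening: 0.764
```

```bash
python3 - <<'E'
from h import *
for n in('wrist','top'):
    f=grab(n,n+'4.png');np.savez('pics/'+n+'4.npz',**f)
s=readout.sense();print(s['clock'],np.round(s['eef_pos'],1),np.round(s['tcp_rot'],3),np.round(s['contact_force'],1),s['opening'])
E
```

```text
6.775 [612.  260.7 200.2] [-3.142  0.     1.25 ] [-0.1  0.1  0.3] 0.767140192226436
```

View pics/wrist4.png

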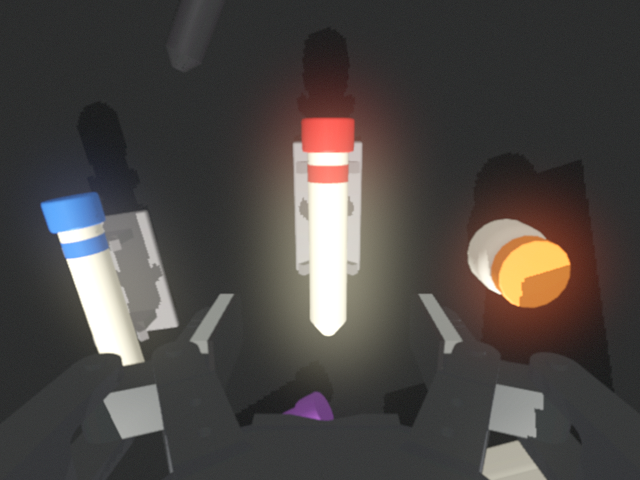

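View pics/top4.png

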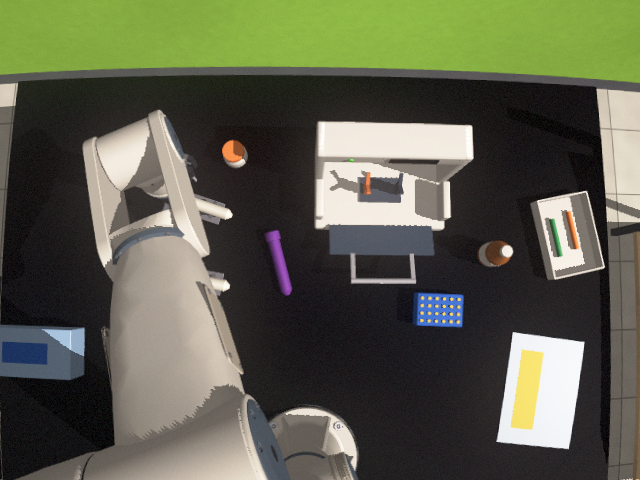

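```bash
python3 - <<'E'
from h import *
f=dict(np.load('pics/wrist4.npz'));t=dict(np.load('pics/top4.npz'))
g=f['image'][335//2:];im=f['image'].astype(int)
for v in(130,230,300):
    r=im[v];m=(r[:,0]>150)&((r[:,0]>r[:,2]+10));xs=np.where(m[270:390])[0]+270;print(v,xs.min(),xs.max())
a=onz(f,[(328,135),(328,230),(328,300),(328,335)],52);print(a.round(1));d=a[0]-a[3];print(np.arctan2(d[1],d[0]))
print('cap inner edge', onz(f,[(328,152)],66)[0].round(1))
# bar, guard down
print(onz(t,[(352,281.5),(414,281.5)],91).round(1))
E
```

```text
130 302 354
230 295 360
300 309 346
[[633.2 323.   52. ]
 [612.3 259.9  52. ]
 [595.  207.6  52. ]
 [585.6 179.2  52. ]]
1.2512337903285797
cap inner edge [629.8 313.   66. ]
[[ 428.8 -103.3   91. ]
 [ 429.1 -247.7   91. ]]
```

```bash
python3 - <<'E'
from h import *
p=[612,259.5,53]
plan(lin(p,tool(0,1.2512),5,2))
E
```

```text
[{"translation": [-0.05, 0.02, 2.94], "rot": [0.0, 0.0, -0.0]}, {"translation": [-0.09, 0.03, 5.88], "rot": [0.0, 0.0, -0.0]}, {"translation": [-0.14, 0.05, 8.82], "rot": [0.0, 0.0, -0.0]}, {"translation": [-0.19, 0.06, 11.76], "rot": [0.0, 0.0, -0.0]}, {"translation": [-0.24, 0.08, 14.7], "rot": [0.0, 0.0, -0.0]}, {"translation": [-0.24, 0.08, 14.7], "rot": [0.0, 0.0, -0.0]}, {"translation": [-0.24, 0.08, 14.7], "rot": [0.0, 0.0, -0.0]}]
```

Request:
step_arm([
  {"translation": [0, 0, 2.9], "rot": [0, 0, 0]},
  {"translation": [-0.1, 0, 5.9], "rot": [0, 0, 0]},
  {"translation": [-0.14, 0.05, 8.8], "rot": [0, 0, 0]},
  {"translation": [-0.2, 0.06, 11.8], "rot": [0, 0, 0]},
  {"translation": [-0.24, 0.08, 14.0], "rot": [0, 0, 0]},
  {"translation": [-0.24, 0.08, 14.7], "rot": [0, 0, 0]},
  {"translation": [-0.24, 0.08, 14.7], "rot": [0, 0, 0]},
])

```text
clock: 7.65
eef_pos: [612.3, 259.3, 53.1]
tcp_rot: [-3.142, 0.0, 1.251]
contact_force: [0.4, 0.5, 0.1]
opening: 0.761
```

Request:
step_arm([
  {"translation": [0, 0, 0], "rot": [0, 0, 0]},
  {"translation": [0, 0, 0], "rot": [0, 0, 0]},
  {"translation": [0, 0, 0], "rot": [0, 0, 0]},
  {"translation": [0, 0, 0], "rot": [0, 0, 0]},
  {"translation": [0, 0, 0], "rot": [0, 0, 0]},
], grip=255, squeeze=40)

```text
clock: 8.28
eef_pos: [612.8, 259.6, 54.0]
tcp_rot: [3.14, -0.001, 1.251]
contact_force: [-1.2, -0.8, 6.3]
opening: 0.311
```

```bash
python3 - <<'E'
from h import *
plan(lin([612,259.5,230],tool(0,1.2512),6))
plan(lin([560,20,230],tool(22,1.43),7))
plan(lin([560,-177,215],tool(40),6,2))
E
```

```text
[{"translation": [0.0, -0.0, -2.95], "rot": [0.0, 0.0, -0.0]}, {"translation": [0.0, -0.0, -5.9], "rot": [0.0, 0.0, -0.0]}, {"translation": [0.0, -0.0, -8.85], "rot": [0.0, 0.0, -0.0]}, {"translation": [0.0, -0.0, -11.8], "rot": [0.0, 0.0, -0.0]}, {"translation": [0.0, -0.0, -14.75], "rot": [0.0, 0.0, -0.0]}, {"translation": [0.0, -0.0, -17.7], "rot": [0.0, 0.0, -0.0]}]
[{"translation": [-3.48, 0.37, -0.0], "rot": [-0.055, 0.005, -0.025]}, {"translation": [-6.96, 0.74, -0.0], "rot": [-0.109, 0.01, -0.051]}, {"translation": [-10.44, 1.11, -0.0], "rot": [-0.164, 0.015, -0.076]}, {"translation": [-13.92, 1.48, -0.0], "rot": [-0.219, 0.02, -0.101]}, {"translation": [-17.4, 1.85, -0.0], "rot": [-0.274, 0.025, -0.126]}, {"translation": [-20.89, 2.22, -0.0], "rot": [-0.328, 0.029, -0.152]}, {"translation": [-24.37, 2.59, -0.0], "rot": [-0.383, 0.034, -0.177]}]
[{"translation": [-3.25, 0.33, 0.41], "rot": [-0.052, 0.012, -0.02]}, {"translation": [-6.5, 0.67, 0.81], "rot": [-0.105, 0.024, -0.04]}, {"translation": [-9.75, 1.0, 1.22], "rot": [-0.157, 0.037, -0.06]}, {"translation": [-13.0, 1.33, 1.62], "rot": [-0.209, 0.049, -0.081]}, {"translation": [-16.25, 1.66, 2.03], "rot": [-0.261, 0.061, -0.101]}, {"translation": [-19.5, 2.0, 2.43], "rot": [-0.314, 0.073, -0.121]}, {"translation": [-19.5, 2.0, 2.43], "rot": [-0.314, 0.073, -0.121]}, {"translation": [-19.5, 2.0, 2.43], "rot": [-0.314, 0.073, -0.121]}]
```

Request:
step_arm([
  {"translation": [0, 0, -1.5], "rot": [0, 0, 0]},
  {"translation": [0, 0, -4], "rot": [0, 0, 0]},
  {"translation": [0, 0, -8], "rot": [0, 0, 0]},
  {"translation": [0, 0, -12], "rot": [0, 0, 0]},
  {"translation": [0, 0, -15.5], "rot": [0, 0, 0]},
  {"translation": [0, 0, -17.7], "rot": [0, 0, 0]},
])

```text
clock: 9.02
eef_pos: [612.6, 259.6, 233.1]
tcp_rot: [3.14, -0.002, 1.251]
contact_force: [0.8, 1.3, -0.7]
opening: 0.312
```

Request:
step_arm([
  {"translation": [-3.48, 0.37, 0], "rot": [-0.055, 0.005, -0.025]},
  {"translation": [-6.96, 0.74, 0], "rot": [-0.109, 0.01, -0.051]},
  {"translation": [-10.44, 1.11, 0], "rot": [-0.164, 0.015, -0.076]},
  {"translation": [-13.92, 1.48, 0], "rot": [-0.219, 0.02, -0.101]},
  {"translation": [-17.4, 1.85, 0], "rot": [-0.274, 0.025, -0.126]},
  {"translation": [-20.89, 2.22, 0], "rot": [-0.328, 0.029, -0.152]},
  {"translation": [-24.37, 2.59, 0], "rot": [-0.383, 0.034, -0.177]},
])

```text
clock: 9.9
eef_pos: [559.7, 18.9, 230.9]
tcp_rot: [2.755, 0.001, 1.431]
contact_force: [0.4, 0.4, -0.4]
opening: 0.311
```

Request:
step_arm([
  {"translation": [-3.25, 0.33, 0.41], "rot": [-0.052, 0.012, -0.02]},
  {"translation": [-6.5, 0.67, 0.81], "rot": [-0.105, 0.024, -0.04]},
  {"translation": [-9.75, 1.0, 1.22], "rot": [-0.157, 0.037, -0.06]},
  {"translation": [-13.0, 1.33, 1.62], "rot": [-0.209, 0.049, -0.081]},
  {"translation": [-16.25, 1.66, 2.03], "rot": [-0.261, 0.061, -0.101]},
  {"translation": [-19.5, 2.0, 2.43], "rot": [-0.314, 0.073, -0.121]},
  {"translation": [-19.5, 2.0, 2.43], "rot": [-0.314, 0.073, -0.121]},
  {"translation": [-19.5, 2.0, 2.43], "rot": [-0.314, 0.073, -0.121]},
])

```text
clock: 10.9
eef_pos: [560.1, -178.1, 215.8]
tcp_rot: [2.441, 0.001, 1.57]
contact_force: [-0.5, -0.0, -0.3]
opening: 0.316
```

```bash
python3 - <<'E'
from h import *
for n in('wrist','side'):
    f=grab(n,n+'5.png');np.savez('pics/'+n+'5.npz',**f)
s=readout.sense();print(s['clock'],np.round(s['eef_pos'],1),np.round(s['tcp_rot'],3),np.round(s['contact_force'],1),s['opening'],np.round(s['qpos'],2))
print(tool(40).as_euler('xyz'))
E
```

```text
11.0 [ 559.9 -178.1  215.5] [2.442 0.    1.569] [ 0.7  0.5 -0.6] 0.305713905536058 [-0.47  0.15  2.21  1.15  0.33 -1.5 ]
[2.44346095 0.         1.57079633]
```

View pics/wrist5.png

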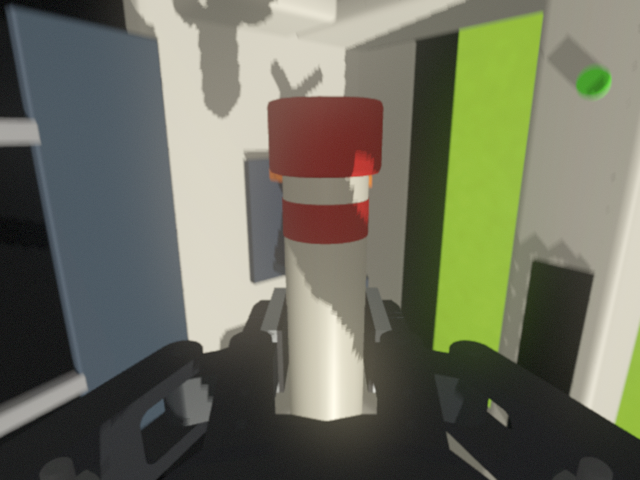

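View pics/side5.png

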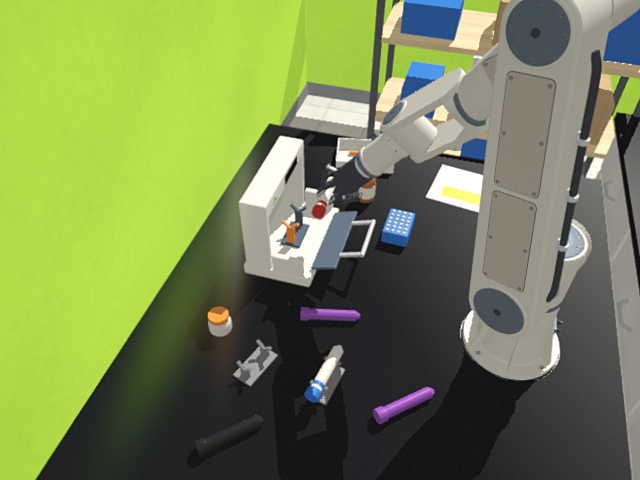

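```bash
python3 - <<'E'
from h import *
plan(lin([652.5,-177,170],tool(40),4,3))
plan(lin([652.5,-177,129],tool(40),4,2))
E
```

```text
[{"translation": [-0.0, 1.05, 2.35], "rot": [0.0, 0.0, 0.0]}, {"translation": [-0.0, 2.09, 4.7], "rot": [0.0, 0.0, 0.0]}, {"translation": [-0.0, 3.14, 7.05], "rot": [0.0, 0.0, 0.0]}, {"translation": [-0.0, 4.19, 9.39], "rot": [0.0, 0.0, 0.0]}, {"translation": [-0.0, 4.19, 9.39], "rot": [0.0, 0.0, 0.0]}, {"translation": [-0.0, 4.19, 9.39], "rot": [0.0, 0.0, 0.0]}, {"translation": [-0.0, 4.19, 9.39], "rot": [0.0, 0.0, 0.0]}]
[{"translation": [0.0, -0.66, 0.79], "rot": [0.0, 0.0, 0.0]}, {"translation": [0.0, -1.32, 1.57], "rot": [0.0, 0.0, 0.0]}, {"translation": [0.0, -1.98, 2.36], "rot": [0.0, 0.0, 0.0]}, {"translation": [0.0, -2.64, 3.14], "rot": [0.0, 0.0, 0.0]}, {"translation": [0.0, -2.64, 3.14], "rot": [0.0, 0.0, 0.0]}, {"translation": [0.0, -2.64, 3.14], "rot": [0.0, 0.0, 0.0]}]
```

Request:
step_arm([
  {"translation": [0, 1.05, 2.35], "rot": [0, 0, 0]},
  {"translation": [0, 2.1, 4.7], "rot": [0, 0, 0]},
  {"translation": [0, 3.14, 7.05], "rot": [0, 0, 0]},
  {"translation": [0, 3.9, 8.8], "rot": [0, 0, 0]},
  {"translation": [0, 4.19, 9.39], "rot": [0, 0, 0]},
  {"translation": [0, 4.19, 9.39], "rot": [0, 0, 0]},
])

```text
clock: 11.75
eef_pos: [652.5, -176.7, 170.0]
tcp_rot: [2.443, -0.0, 1.571]
contact_force: [-0.5, 1.0, 0.0]
opening: 0.317
```

```bash
python3 - <<'E'
from h import *
for n in('wrist','side'):
    f=grab(n,n+'6.png');np.savez('pics/'+n+'6.npz',**f)
    if n=='side':cv2.imwrite('pics/s6c.png',cv2.resize(f['image'][130:290,235:395,::-1],None,fx=3.7,fy=3.7))
s=readout.sense();print(s['clock'],np.round(s['eef_pos'],1),np.round(s['tcp_rot'],3),np.round(s['contact_force'],1),s['opening'])
E
```

```text
11.85 [ 652.1 -177.   170.3] [2.443 0.    1.571] [-0.2 -0.5 -1. ] 0.31228783742945015
```

View pics/s6c.png

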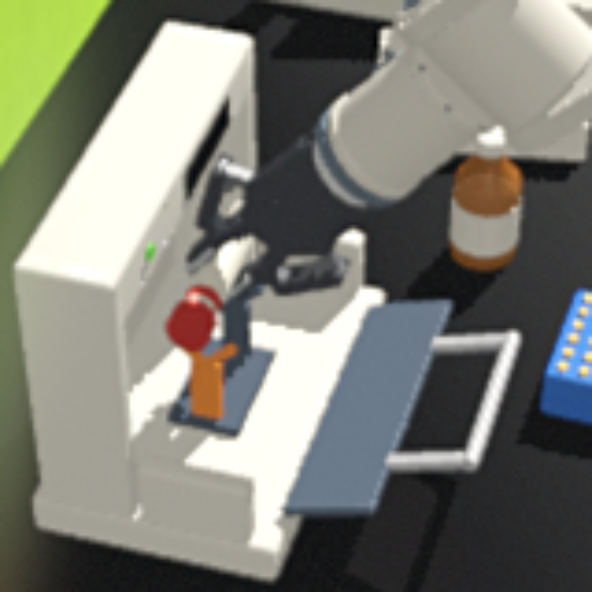

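View pics/wrist6.png

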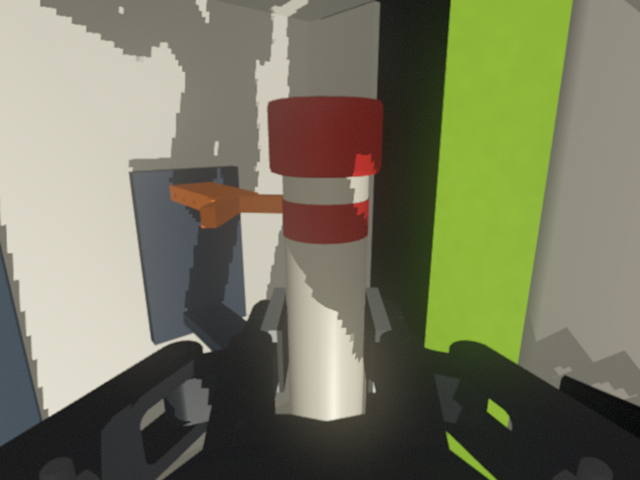

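Request:
step_arm([
  {"translation": [0, -0.66, 0.79], "rot": [0, 0, 0]},
  {"translation": [0, -1.32, 1.57], "rot": [0, 0, 0]},
  {"translation": [0, -1.98, 2.36], "rot": [0, 0, 0]},
  {"translation": [0, -2.4, 2.9], "rot": [0, 0, 0]},
  {"translation": [0, -2.64, 3.14], "rot": [0, 0, 0]},
  {"translation": [0, -2.64, 3.14], "rot": [0, 0, 0]},
])

```text
clock: 12.6
eef_pos: [652.3, -177.2, 129.2]
tcp_rot: [2.443, 0.0, 1.57]
contact_force: [-0.1, 1.0, -0.6]
opening: 0.307
```

```bash
python3 - <<'E'
from h import *
s=readout.sense();print(s['clock'],np.round(s['eef_pos'],1),np.round(s['contact_force'],1),np.round(s['wrist_torque'],2))
plan(lin([652.5,-177,126.5],tool(40),1,1))
E
```

```text
12.6 [ 652.3 -177.2  129.2] [-0.1  1.  -0.6] [-0.01  0.36  0.01]
[{"translation": [0.0, -0.16, 0.2], "rot": [0.0, 0.0, 0.0]}, {"translation": [0.0, -0.16, 0.2], "rot": [0.0, 0.0, 0.0]}]
```

Request:
step_arm([
  {"translation": [0, -0.1, 0.1], "rot": [0, 0, 0]},
  {"translation": [0, -0.16, 0.2], "rot": [0, 0, 0]},
  {"translation": [0, -0.16, 0.2], "rot": [0, 0, 0]},
])

```text
clock: 12.98
eef_pos: [653.1, -177.2, 127.0]
tcp_rot: [2.442, 0.0, 1.571]
contact_force: [0.7, 0.1, 2.2]
opening: 0.315
```

```bash
python3 - <<'E'
from h import *
s=readout.sense();print(s['clock'],np.round(s['eef_pos'],1),np.round(s['contact_force'],1),np.round(s['wrist_torque'],2))
f=grab('side');cv2.imwrite('pics/s7c.png',cv2.resize(f['image'][130:290,235:395,::-1],None,fx=3.7,fy=3.7))
plan(lin([652.5,-177,124.5],tool(40),1,1))
E
```

```text
12.975 [ 653.1 -177.2  127. ] [0.7 0.1 2.2] [ 0.06 -0.02 -0.06]
[{"translation": [0.0, -0.13, 0.15], "rot": [0.0, 0.0, 0.0]}, {"translation": [0.0, -0.13, 0.15], "rot": [0.0, 0.0, 0.0]}]
```

View pics/s7c.png

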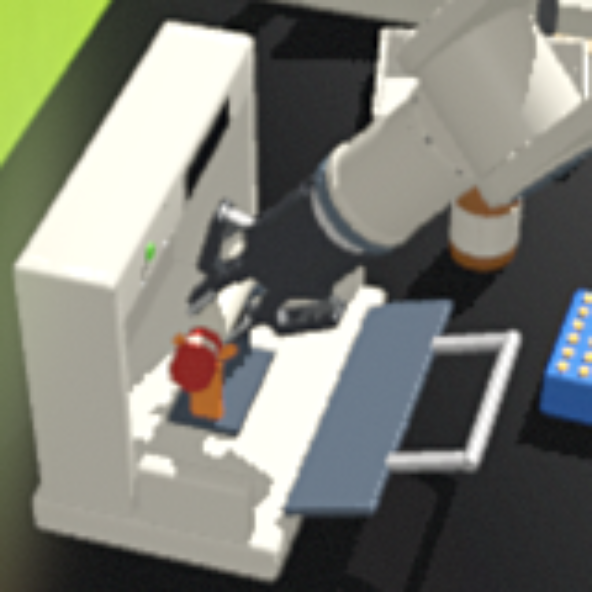

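Contact has begun (2 N upward), and the cap now hangs beyond the orange saddle between its prongs. I'll press down the last millimetre or two.

Request:
step_arm([
  {"translation": [0, -0.06, 0.08], "rot": [0, 0, 0]},
  {"translation": [0, -0.13, 0.15], "rot": [0, 0, 0]},
  {"translation": [0, -0.13, 0.15], "rot": [0, 0, 0]},
])

```text
clock: 13.4
eef_pos: [653.6, -177.1, 126.4]
tcp_rot: [2.44, 0.0, 1.571]
contact_force: [-5.8, 1.4, 15.5]
opening: 0.316
```

```bash
python3 - <<'E'
from h import *
s=readout.sense();print(s['clock'],np.round(s['eef_pos'],1),np.round(s['contact_force'],1),np.round(s['wrist_torque'],2))
E
```

```text
13.4 [ 653.6 -177.1  126.4] [-5.8  1.4 15.5] [ 0.27 -0.56  0.01]
```

```bash
python3 - <<'E'
from h import *
R=tool(40)
plan([([652.8,-177,126],R)]*4)
p,_=cmd();b=R.apply([0,0,-1])
plan([(p+b*k,R) for k in(5,20,50,90,130,150,150)])
E
```

```text
[{"translation": [0.0, 0.12, -0.1], "rot": [0.0, 0.0, 0.0]}, {"translation": [0.0, 0.12, -0.1], "rot": [0.0, 0.0, 0.0]}, {"translation": [0.0, 0.12, -0.1], "rot": [0.0, 0.0, 0.0]}, {"translation": [0.0, 0.12, -0.1], "rot": [0.0, 0.0, 0.0]}]
[{"translation": [-0.0, 0.0, -0.5], "rot": [0.0, 0.0, 0.0]}, {"translation": [-0.0, 0.0, -2.0], "rot": [0.0, 0.0, 0.0]}, {"translation": [-0.0, 0.0, -5.0], "rot": [0.0, 0.0, 0.0]}, {"translation": [-0.0, 0.0, -9.0], "rot": [0.0, 0.0, 0.0]}, {"translation": [-0.0, 0.0, -13.0], "rot": [0.0, 0.0, 0.0]}, {"translation": [-0.0, 0.01, -15.0], "rot": [0.0, 0.0, 0.0]}, {"translation": [-0.0, 0.01, -15.0], "rot": [0.0, 0.0, 0.0]}]
```

Request:
step_arm([
  {"translation": [0, 0.12, -0.1], "rot": [0, 0, 0]},
  {"translation": [0, 0.12, -0.1], "rot": [0, 0, 0]},
  {"translation": [0, 0.12, -0.1], "rot": [0, 0, 0]},
], squeeze=20)

```text
clock: 13.78
eef_pos: [653.5, -177.1, 126.6]
tcp_rot: [2.442, 0.0, 1.571]
contact_force: [2.0, -0.2, 6.4]
opening: 0.316
```

Request:
step_arm([
  {"translation": [0, 0, 0], "rot": [0, 0, 0]},
  {"translation": [0, 0, 0], "rot": [0, 0, 0]},
  {"translation": [0, 0, 0], "rot": [0, 0, 0]},
], grip=110)

```text
clock: 14.15
eef_pos: [652.4, -176.9, 125.4]
tcp_rot: [2.444, 0.0, 1.571]
contact_force: [0.9, -0.5, -0.1]
opening: 0.569
```

```bash
python3 - <<'E'
from h import *
f=grab('wrist','w8.png')
f=grab('side');cv2.imwrite('pics/s8c.png',cv2.resize(f['image'][130:290,235:395,::-1],None,fx=3.7,fy=3.7))
s=readout.sense();print(s['clock'],np.round(s['eef_pos'],1),np.round(s['contact_force'],1),s['opening'])
E
```

```text
14.25 [ 652.6 -177.   125.7] [-0.6  0.3 -0.9] 0.5685605173235321
```

View pics/w8.png

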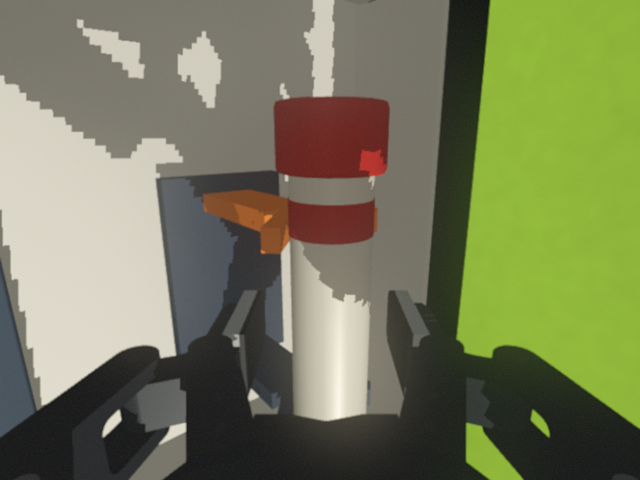

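View pics/s8c.png

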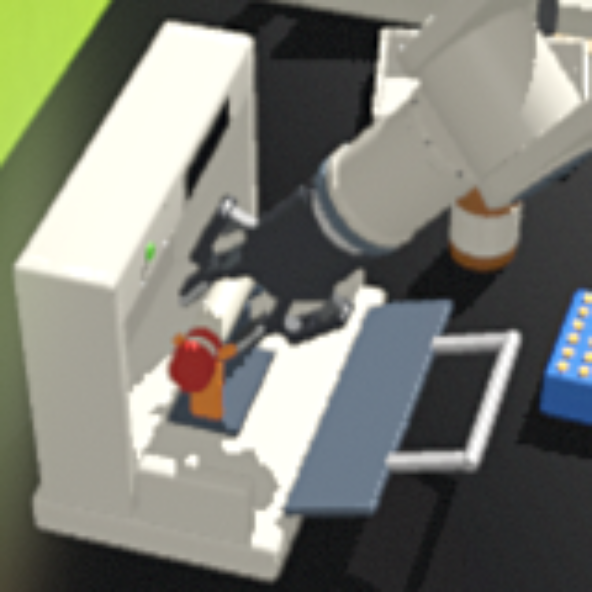

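Both pads are clear of the tube, and it lies in the saddles. Backing out along the tool axis.

Request:
step_arm([
  {"translation": [0, 0, -0.5], "rot": [0, 0, 0]},
  {"translation": [0, 0, -2], "rot": [0, 0, 0]},
  {"translation": [0, 0, -5], "rot": [0, 0, 0]},
  {"translation": [0, 0, -9], "rot": [0, 0, 0]},
  {"translation": [0, 0, -13], "rot": [0, 0, 0]},
  {"translation": [0, 0.01, -15], "rot": [0, 0, 0]},
])

```text
clock: 15.0
eef_pos: [555.4, -177.2, 242.7]
tcp_rot: [2.442, 0.001, 1.57]
contact_force: [0.5, -0.2, -0.3]
opening: 0.567
```

```bash
python3 - <<'E'
from h import *
p,_=cmd();print(p)
plan(lin([430,-177,240],tool(0),5,2))
plan(lin([430,-177,90],tool(0),5,2))
E
```

```text
[ 556.40477115 -176.99349741  240.96065887]
[{"translation": [0.0, -1.95, -1.61], "rot": [0.14, 0.0, 0.0]}, {"translation": [0.0, -3.9, -3.22], "rot": [0.279, 0.0, 0.0]}, {"translation": [0.0, -5.85, -4.83], "rot": [0.419, 0.0, 0.0]}, {"translation": [0.0, -7.79, -6.44], "rot": [0.559, 0.0, 0.0]}, {"translation": [0.0, -9.74, -8.05], "rot": [0.698, 0.0, 0.0]}, {"translation": [0.0, -9.74, -8.05], "rot": [0.698, 0.0, 0.0]}, {"translation": [0.0, -9.74, -8.05], "rot": [0.698, 0.0, 0.0]}]
[{"translation": [0.0, -0.0, 3.0], "rot": [0.0, 0.0, 0.0]}, {"translation": [0.0, -0.0, 6.0], "rot": [0.0, 0.0, 0.0]}, {"translation": [0.0, -0.01, 9.0], "rot": [0.0, 0.0, 0.0]}, {"translation": [0.0, -0.01, 12.0], "rot": [0.0, 0.0, 0.0]}, {"translation": [0.0, -0.01, 15.0], "rot": [0.0, 0.0, 0.0]}, {"translation": [0.0, -0.01, 15.0], "rot": [0.0, 0.0, 0.0]}, {"translation": [0.0, -0.01, 15.0], "rot": [0.0, 0.0, 0.0]}]
```

Request:
step_arm([
  {"translation": [0, -1.95, -1.6], "rot": [0.14, 0, 0]},
  {"translation": [0, -3.9, -3.2], "rot": [0.28, 0, 0]},
  {"translation": [0, -5.85, -4.8], "rot": [0.42, 0, 0]},
  {"translation": [0, -7.8, -6.4], "rot": [0.56, 0, 0]},
  {"translation": [0, -9.74, -8.05], "rot": [0.698, 0, 0]},
  {"translation": [0, -9.74, -8.05], "rot": [0.698, 0, 0]},
  {"translation": [0, -9.74, -8.05], "rot": [0.698, 0, 0]},
], grip=130)

```text
clock: 15.88
eef_pos: [430.4, -176.9, 239.7]
tcp_rot: [3.138, 0.0, 1.571]
contact_force: [-0.5, -0.3, -0.1]
opening: 0.487
```

```bash
python3 - <<'E'
from h import *
f=grab('side');cv2.imwrite('pics/s9c.png',cv2.resize(f['image'][150:270,255:365,::-1],None,fx=5,fy=5))
f=grab('top');cv2.imwrite('pics/t9c.png',cv2.resize(f['image'][115:245,310:480,::-1],None,fx=4.7,fy=4.7));np.savez('pics/t9.npz',**f)
s=readout.sense();print(s['clock'],np.round(s['eef_pos'],1),np.round(s['contact_force'],1),s['opening'])
E
```

```text
15.975 [ 430.1 -177.   239.8] [-0.3 -0.6  0.6] 0.4929058479001411
```

View pics/s9c.png

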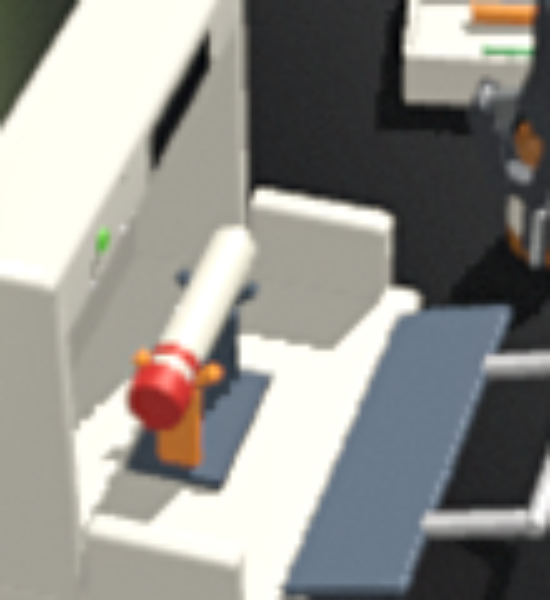

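View pics/t9c.png

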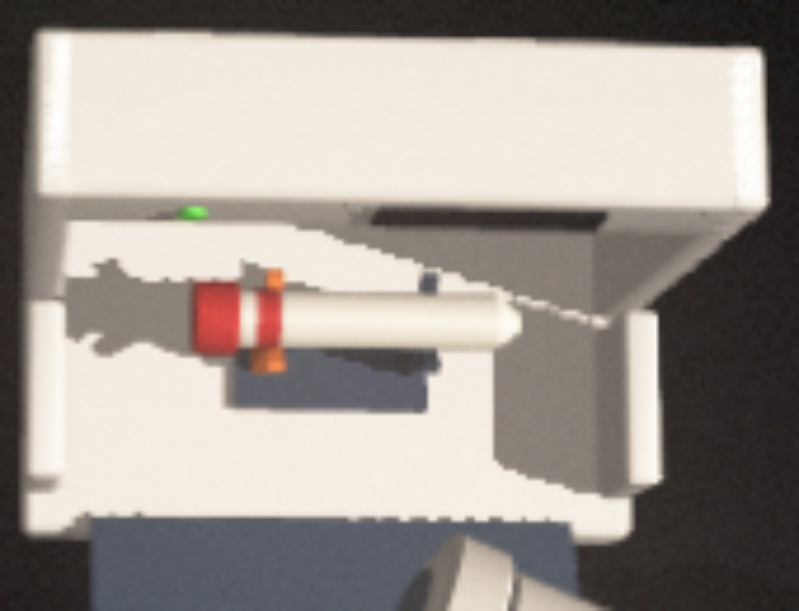

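The side view shows the tube level in both notches, with its cap end at crop (160,398), beyond the orange saddle. In the top view it is centred in both saddles. Now I'll grip the bar and shut the guard.

Request:
step_arm([
  {"translation": [0, 0, 3], "rot": [0, 0, 0]},
  {"translation": [0, 0, 6], "rot": [0, 0, 0]},
  {"translation": [0, 0, 9], "rot": [0, 0, 0]},
  {"translation": [0, 0, 12], "rot": [0, 0, 0]},
  {"translation": [0, 0, 14.3], "rot": [0, 0, 0]},
  {"translation": [0, -0.01, 15.0], "rot": [0, 0, 0]},
  {"translation": [0, -0.01, 15.0], "rot": [0, 0, 0]},
])

```text
clock: 16.85
eef_pos: [430.0, -177.1, 90.1]
tcp_rot: [3.141, 0.0, 1.57]
contact_force: [-1.5, 0.5, -0.0]
opening: 0.492
```

Request:
step_arm([
  {"translation": [0, 0, 0], "rot": [0, 0, 0]},
  {"translation": [0, 0, 0], "rot": [0, 0, 0]},
  {"translation": [0, 0, 0], "rot": [0, 0, 0]},
  {"translation": [0, 0, 0], "rot": [0, 0, 0]},
], grip=255, squeeze=25)

```text
clock: 17.35
eef_pos: [432.2, -177.4, 91.1]
tcp_rot: [3.137, 0.001, 1.57]
contact_force: [5.2, 2.4, -2.5]
opening: 0.126
```

```bash
python3 - <<'E'
from h import *
H=np.array([568,-177,45.])
arc=lambda a:H+np.array([-145*np.sin(a),0,145*np.cos(a)-0.5])
plan([(arc(a),tool(0)) for a in np.r_[np.linspace(1.25,.62,8)[1:],.62]])
plan([(arc(a),tool(0)) for a in np.r_[np.linspace(.62,.0,7)[1:],-.01,-.01]])
E
```

```text
[{"translation": [0.0, 0.5, -1.24], "rot": [0.0, 0.0, 0.0]}, {"translation": [0.0, 1.08, -2.41], "rot": [0.0, 0.0, 0.0]}, {"translation": [0.0, 1.76, -3.53], "rot": [0.0, 0.0, 0.0]}, {"translation": [0.0, 2.53, -4.58], "rot": [0.0, 0.0, 0.0]}, {"translation": [0.0, 3.4, -5.55], "rot": [0.0, 0.0, 0.0]}, {"translation": [0.0, 4.35, -6.45], "rot": [0.0, 0.0, 0.0]}, {"translation": [0.0, 5.38, -7.25], "rot": [0.0, 0.0, 0.0]}, {"translation": [0.0, 5.38, -7.25], "rot": [0.0, 0.0, 0.0]}]
[{"translation": [0.0, 1.26, -0.81], "rot": [0.0, 0.0, 0.0]}, {"translation": [0.0, 2.6, -1.48], "rot": [0.0, 0.0, 0.0]}, {"translation": [0.0, 4.0, -2.01], "rot": [0.0, 0.0, 0.0]}, {"translation": [0.0, 5.45, -2.39], "rot": [0.0, 0.0, 0.0]}, {"translation": [0.0, 6.93, -2.62], "rot": [0.0, 0.0, 0.0]}, {"translation": [0.0, 8.42, -2.7], "rot": [0.0, 0.0, 0.0]}, {"translation": [0.0, 8.57, -2.7], "rot": [0.0, 0.0, 0.0]}, {"translation": [0.0, 8.57, -2.7], "rot": [0.0, 0.0, 0.0]}]
```

Request:
step_arm([
  {"translation": [0, 0.5, -1.24], "rot": [0, 0, 0]},
  {"translation": [0, 1.08, -2.41], "rot": [0, 0, 0]},
  {"translation": [0, 1.76, -3.53], "rot": [0, 0, 0]},
  {"translation": [0, 2.53, -4.58], "rot": [0, 0, 0]},
  {"translation": [0, 3.4, -5.55], "rot": [0, 0, 0]},
  {"translation": [0, 4.35, -6.45], "rot": [0, 0, 0]},
  {"translation": [0, 5.38, -7.25], "rot": [0, 0, 0]},
  {"translation": [0, 5.38, -7.25], "rot": [0, 0, 0]},
])

```text
clock: 18.35
eef_pos: [482.6, -177.4, 164.0]
tcp_rot: [-3.138, 0.001, 1.571]
contact_force: [-10.8, -3.5, 15.0]
opening: 0.129
```

Request:
step_arm([
  {"translation": [0, 1.26, -0.81], "rot": [0, 0, 0]},
  {"translation": [0, 2.6, -1.48], "rot": [0, 0, 0]},
  {"translation": [0, 4.0, -2.01], "rot": [0, 0, 0]},
  {"translation": [0, 5.45, -2.39], "rot": [0, 0, 0]},
  {"translation": [0, 6.93, -2.62], "rot": [0, 0, 0]},
  {"translation": [0, 8.2, -2.7], "rot": [0, 0, 0]},
  {"translation": [0, 8.57, -2.7], "rot": [0, 0, 0]},
  {"translation": [0, 8.57, -2.7], "rot": [0, 0, 0]},
])

```text
clock: 19.35
eef_pos: [569.8, -177.4, 190.2]
tcp_rot: [3.141, 0.001, 1.571]
contact_force: [-1.1, -3.5, 4.8]
opening: 0.129
```

```bash
python3 - <<'E'
from h import *
f=grab('side');cv2.imwrite('pics/s10c.png',cv2.resize(f['image'][130:290,235:395,::-1],None,fx=3.7,fy=3.7))
s=readout.sense();print(s['clock'],np.round(s['eef_pos'],1),np.round(s['contact_force'],1),s['opening'])
E
```

```text
19.4 [ 569.8 -177.4  190.2] [ 0.1 -4.7  4.6] 0.1291708167363727
```

View pics/s10c.png

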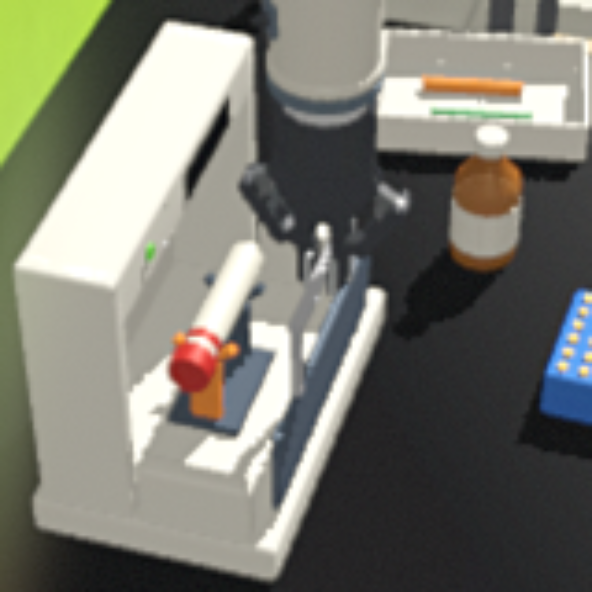

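Request:
step_arm([
  {"translation": [0, 0.2, 0], "rot": [0, 0, 0]},
  {"translation": [0, 0.4, 0], "rot": [0, 0, 0]},
  {"translation": [0, 0.4, 0], "rot": [0, 0, 0]},
])

```text
clock: 19.77
eef_pos: [570.1, -177.4, 190.1]
tcp_rot: [-3.135, 0.0, 1.571]
contact_force: [-16.6, -5.0, 16.7]
opening: 0.133
```

Request:
step_arm([
  {"translation": [0, -0.2, 0], "rot": [0, 0, 0]},
  {"translation": [0, -0.3, 0], "rot": [0, 0, 0]},
])

```text
clock: 20.02
eef_pos: [569.9, -177.4, 190.2]
tcp_rot: [-3.141, 0.001, 1.571]
contact_force: [-1.8, -4.1, 6.6]
opening: 0.13
```

Request:
step_arm([
  {"translation": [0, 0, 0], "rot": [0, 0, 0]},
  {"translation": [0, 0, 0], "rot": [0, 0, 0]},
  {"translation": [0, 0, 0], "rot": [0, 0, 0]},
], grip=140)

```text
clock: 20.4
eef_pos: [570.5, -176.7, 189.3]
tcp_rot: [3.141, -0.0, 1.571]
contact_force: [-0.0, 0.2, 0.2]
opening: 0.453
```

Request:
step_arm([
  {"translation": [0, 0, -1], "rot": [0, 0, 0]},
  {"translation": [0, 0, -4], "rot": [0, 0, 0]},
  {"translation": [0, 0, -7], "rot": [0, 0, 0]},
  {"translation": [0, -2, -10], "rot": [0, 0, 0]},
  {"translation": [0, -7, -10], "rot": [0, 0, 0]},
  {"translation": [0, -12, -10], "rot": [0, 0, 0]},
  {"translation": [0, -16, -10], "rot": [0, 0, 0]},
  {"translation": [0, -16, -10], "rot": [0, 0, 0]},
])

```text
clock: 21.4
eef_pos: [408.4, -176.8, 290.2]
tcp_rot: [3.141, 0.0, 1.57]
contact_force: [0.7, 0.4, -0.2]
opening: 0.453
```

```bash
python3 - <<'E'
from h import *
f=grab('side','side11.png');np.savez('pics/s11.npz',**f);cv2.imwrite('pics/s11c.png',cv2.resize(f['image'][130:290,235:395,::-1],None,fx=3.7,fy=3.7))
f=grab('top','top11.png');np.savez('pics/t11.npz',**f);cv2.imwrite('pics/t11c.png',cv2.resize(f['image'][115:245,310:480,::-1],None,fx=4.7,fy=4.7))
s=readout.sense();print(s['clock'],np.round(s['eef_pos'],1),np.round(s['contact_force'],1),s['opening'])
for y in(-102,-252):
  for a in (0,.05): 
    P=[568-145*np.sin(a),y,45+145*np.cos(a)];print(a,y,proj(f,P).round(1),(proj(f,P)[0]-[310,115])*4.7)
E
```

```text
21.5 [ 411.1 -177.3  290.4] [ 0.2 -0.5  0.2] 0.45222117135439155
0 -102 [[355.4 215.4]] [213.31455475 471.80934461]
0.05 -102 [[355.4 218.8]] [213.32694162 487.67070618]
0 -252 [[424.7 216.1]] [539.31055729 475.01550546]
0.05 -252 [[424.8 219.4]] [539.49784412 490.74999889]
```

View pics/s11c.png

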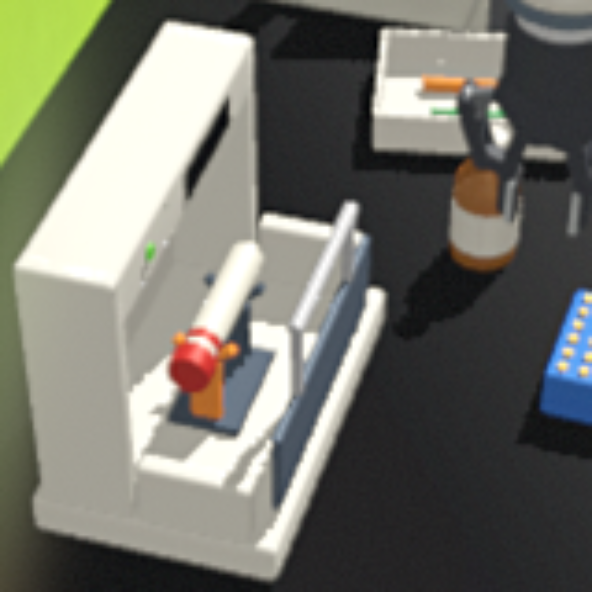

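View pics/t11c.png

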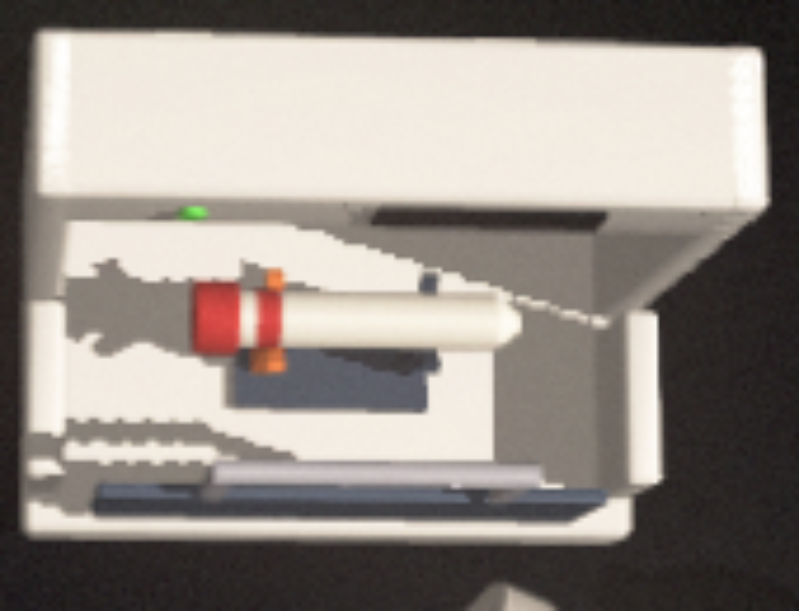

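View pics/top11.png

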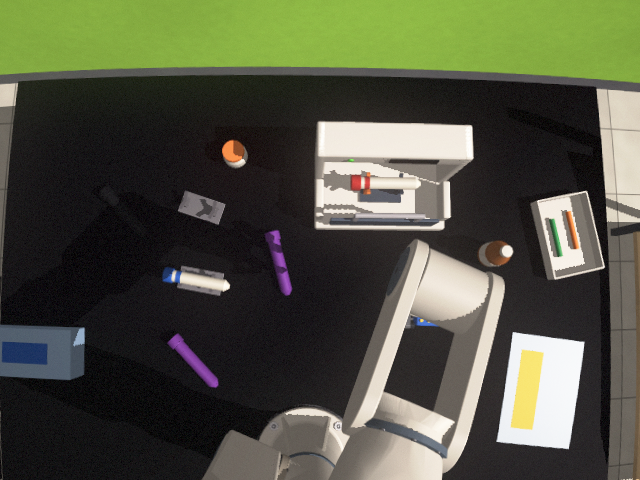

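The bar is at crop row ~474 in the top view, against 472–475 predicted for fully shut. The tube hasn't moved, the bystanders I can see are in place, and the gripper is clear of everything. Handing in.

```bash
python3 - <<'E'
from h import *
print(ticket.sign_off())
E
```

```text
the job is handed in; nothing more can be done
None
```

I pulled the guard fully down and laid the red-capped tube in both V saddles with its cap out beyond the orange one. I then let go and pushed the guard back up until it was shut. I handed the job in at about 21.5 s, with the gripper clear of everything.

**Guard down:** the bar measured x = 429 mm at its 91 mm fully-down height (430 expected), and the hinge pushed back with about 10 N, more than its 2–4 N friction.

**Tube:** it touched down under control and was pressed in with about 16 N before release. The last side and top pictures show it level and centred in both notches. It sits about 3 mm off the nominal spot towards -y, within the allowed 14 mm.

**Guard shut:** the bar met the stop (16 N for 0.3 mm of movement). In the final top picture it is where a fully shut guard should be.

**Bystanders:** the blue tube, jar and bottle are where they were. The arm mostly hid the tip box in the last top picture, so I only saw that it had not moved in the earlier pictures and, partly, in the last side picture.

**Disagreement:** the guard was not fully shut at the start but ajar by about 0.27 rad. I measured the scanner's position from its head, base and saddles instead of the guard.

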